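# Hang the orange headphones over the bar

### The arm

A 6-joint arm with a two-finger parallel gripper is mounted at the origin on a cart in front of the work surface, level with it; the furniture and walls round the work are solid. World frame = base frame: x ahead of the robot, y to its left, z up, the work surface at z = 0. Lengths are in m, angles in rad, forces in N, time in s.
With the tool pointing down it reaches from about 0.275 to 0.875 m from the base axis. Payload 12.5 kg.
Tool frame: the origin (TCP) lies at the very end of the fingers, on their centre line; the grasp point (between the pads) lies 19 mm behind it; z points along the fingers, y is the line along which they close (so a half turn about z gives the same grasp; the last joint's range is limited). The gripper opens to 85 mm and grips with 20 to 120 N. Pads are 22 mm wide; open, the fingers measure 114 mm over their backs; the gripper's body (76 mm by 85 mm) begins 54 mm behind the grasp point. The pads swing forward as they close: fully open they stand 13 mm farther back than shut.
Start: joints at [-1.269, 0.351, 1.652, -0, 1.139, -0.085], TCP at [0.207, -0.509, 0.231] pointing down, gripper open.
Joint ranges: [-2.75, 2.75], [-0.79, 2.1], [0.01, 2.65], [-1.57, 4.71], [0.07, 3.14], [-2.87, 2.87]. Speed limits (rad/s): [2.22, 2.22, 2.79, 3.14, 3.14, 3.14].

### API

Orientations are given as a rotation vector (axis times angle).
In Python, from rig import ctrl gives the robot as it stands.
- The arm moves only by the shell command python3 -m jog 'ROWS'. ROWS is text: rows parted by semicolons, each of 7 numbers parted by spaces: the turn, a rotation vector about the world's x, y, z in rad, then the shift along the world's x, y, z in cm, then the opening, from 0 (shut) to 1 (fully open). A call has 1 to 8 rows; each row is the pose to reach, as a shift and turn from the pose commanded when the call began; what a row does not reach only later rows make up. A row lasts 1/10 s, in which the tool goes at most 50 mm and 8.59 degrees, less where a joint would pass 70% of its speed; a pose out of reach is approached as far as the arm can. A call with a gripper value outside its range is refused whole. The fingers move at their own pace and stop on an object; the grip force is fixed at half the most. Time passes only in rows, so rows that repeat a pose let the fingers close. It gives the time, the measured TCP pose, the force, the opening and the grip force at its end, in the units of the state.
- ctrl.state(): the state, without advancing time (a new reading comes with each control period).
- ctrl.capture(name): name is "scene" or "top" or "wrist"; returns the picture (384x512x3 uint8, red, green, blue); there is no depth.
- ctrl.camera_params(name): a dict with "K" (3x3 intrinsics, pixels), "rvec" (rotation vector, rad) and "tvec" (3), from world to camera coordinates, as OpenCV has them. Camera axes: x right, y down, z forward; pixel columns grow to the right and rows downward; lengths in m; the calibration is good to about 2 mm. A picture is of the moment at which its call begins: read the wrist's pose just before it. camera_params takes no time and is no camera call; for the wrist camera it gives the pose at the moment of the call.
- ctrl.close_job(): hands the job in; it is judged then, once.
The state is a dict: "t": time; "qpos": joint angles; "qd": joint speeds; "joint_torque": joint torques, N m; "position": TCP position; "eef_rot": TCP orientation; "ft_force": force on the tool from outside, world axes, zero at the start; "wrist_torque": the same for the moment, N m; "finger_gap": finger opening in m; "grasp_force": force on a finger pad.
Only numpy, scipy, OpenCV 4.12 (cv2) and the standard library are available. Lean on these libraries where they do the work, as an engineer would, in place of code of your own. Each camera call takes 0.05 s, during which the arm holds its last target. There are 200 camera calls.

### The job

Hang the orange headphones over the horizontal bar of the steel stand, at about its middle, so that the crown rests on the bar and one ear cup hangs freely on each side of it, with the headphones about square across the bar. Set them down gently, without dropping them, let go, and leave the grey headphones where they stand.

Things in the scene. Friction and masses are not known exactly. Their poses are not given: they have to be found in the camera images.
- orange_headphones_crown (a point): Orange headphones, black band, 148 (x, cup to cup) x 56 (y) x 141 mm, standing on their cups, arch on top. Point: centre of the crown cushion, 130 mm above the cups' undersides, z up. Cushion: 26 mm wide in y (grip across it), 22 thick in z, 70 long in x, curving down (radius 64). Ear pads 84 mm apart. Fingers below the cushion's underside would meet the bar: grip high.
- bar_mid (a point): Middle of the round, level bar of a fixed T-shaped headphone stand, on the bar's axis: 14 mm diameter, 160 mm long along this frame's y, axis 143 mm and top 150 mm above the bench; black end caps 20 mm across. One 12 mm post under the middle (hung cups pass either side of it), round foot 100 mm across, 10 high. Hung headphones: cushion centre 18 mm above this point, cups end 31 mm above the bench.
- grey_headphones_crown (a point): Grey headphones, same shape and size as the orange ones and standing the same way; not to be moved. The point is the centre of their crown cushion, 130 mm above the bench.

How it is judged:
At the end, for the whole second after the job is handed in: The orange headphones hang at rest on the bar: centre of the crown cushion within 20 mm of the bar's line to either side, within 55 mm of its middle along it and 6 to 30 mm above its axis, upright within 20 degrees, and square across the bar within 23 degrees (x of orange_headphones_crown in the frame of bar_mid between -0.02 and 0.02 m and y of orange_headphones_crown in the frame of bar_mid between -0.055 and 0.055 m and z of orange_headphones_crown in the frame of bar_mid between 0.006 and 0.03 m and angle between orange_headphones_crown's own z axis and vertical below 0.35 rad and angle between the y axis of orange_headphones_crown and the y axis of bar_mid, either way round below 0.4 rad and linear speed of orange_headphones below 0.03 m/s and angular speed of orange_headphones below 0.3 rad/s); the robot touches nothing.
It fails at once if the orange headphones are dropped or flung (faster than 0.7 m/s while no finger touches them: a free fall of some 25 mm) (contact force between the fingers and orange_headphones below 0.05 N and linear speed of orange_headphones above 0.7 m/s).
It fails at once if the grey headphones are moved by more than 30 mm (distance of grey_headphones_crown from where it was at the start of the episode above 0.03 m).
It also fails if it takes over 38 s, if anything falls off the work surface, if the arm or the gripper's body presses on something with over 40 N, if the wrist force passes 120 N, or if a joint passes its speed limit or range.

## Working session

There is one attempt and no reset: what is moved stays moved. The work goes in short steps, Python scripts to look and compute and a shell command to move; the robot and the scene stay as the last step left them, time stands still between calls to the robot, and variables do not carry over. Pictures are saved under pics/ and viewed, at most 10 in all, crops included, and the job is handed in when it is done.

```bash
mkdir -p pics; ls
cat > h.py <<'E'
import numpy as np, cv2
from rig import ctrl
def cam(n):
    p=ctrl.camera_params(n); K=np.array(p["K"]); R=cv2.Rodrigues(np.array(p["rvec"],float))[0]; t=np.array(p["tvec"],float)
    return K,R,t
def ray(c,uv):
    K,R,t=c; d=R.T@np.linalg.inv(K)@np.array([uv[0],uv[1],1.]); return -R.T@t,d
def plane(c,uv,z):
    o,d=ray(c,uv); return o+d*(z-o[2])/d[2]
def proj(c,P):
    K,R,t=c; q=K@(R@np.array(P,float)+t); return q[:2]/q[2]
def tri(c1,a,c2,b):
    A=[];B=[]
    for c,u in((c1,a),(c2,b)):
        o,d=ray(c,u); d/=np.linalg.norm(d); M=np.eye(3)-np.outer(d,d); A.append(M);B.append(M@o)
    return np.linalg.lstsq(np.vstack(A),np.hstack(B),rcond=None)[0]
E
python3 - <<'E'
from h import *
s=ctrl.state(); print({k:np.round(v,3) for k,v in s.items()})
for n in("scene","top"):
    im=ctrl.capture(n)[:,:,::-1]; cv2.imwrite(f"pics/{n}0.png",im); K,R,t=cam(n); print(n,-R.T@t,K[0,0],R[2])
a=np.vstack([cv2.imread("pics/scene0.png"),cv2.imread("pics/top0.png")])
E
```

```text
pics
{'t': np.float64(0.0), 'qpos': array([-1.269,  0.351,  1.652,  0.   ,  1.139, -0.085]), 'qd': array([ 0.001, -0.001, -0.001, -0.001, -0.002, -0.001]), 'joint_torque': array([-1.0000e-03, -5.0611e+01, -2.9141e+01, -0.0000e+00,  5.0000e-03,
        0.0000e+00]), 'position': array([ 0.207, -0.509,  0.231]), 'eef_rot': array([-3.082, -0.603,  0.   ]), 'ft_force': array([-0.724,  0.564,  0.177]), 'wrist_torque': array([-0.009,  0.007,  0.049]), 'grasp_force': np.float64(0.0), 'finger_gap': np.float64(0.085)}
scene [0.10438754 0.73655872 0.89718905] 484.62682896495903 [ 0.36009111 -0.68208626 -0.63646896]
top [ 0.30900735 -0.04512285  1.01184092] 347.56419425540105 [ 0.22605265 -0.01106649 -0.97405222]
```

View pics/scene0.png

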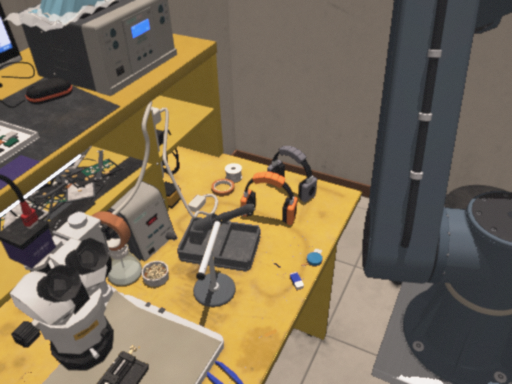

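View pics/top0.png

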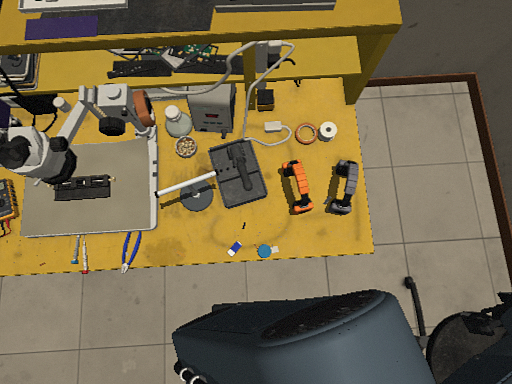

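The scene view shows the stand around (215,270), orange at (270,195) and grey at (295,175). In the top view orange is at about (298,187), grey at (347,187), and the bar runs from (155,194) to about (222,174). I'll enlarge both views to get exact pixels.

Run:
```python
from h import *
a=cv2.imread("pics/top0.png")[140:240,140:370]; s=cv2.imread("pics/scene0.png")[140:310,170:330]
cv2.imwrite("pics/topc.png",cv2.resize(a,None,fx=3.4,fy=3.4,interpolation=cv2.INTER_CUBIC))
cv2.imwrite("pics/scenec.png",cv2.resize(s,None,fx=3.5,fy=3.5,interpolation=cv2.INTER_CUBIC))
c=cam("top");cs=cam("scene")
im=cv2.imread("pics/top0.png");hsv=cv2.cvtColor(im,cv2.COLOR_BGR2HSV)
m=cv2.inRange(hsv,(4,170,120),(14,255,255)); m[:, :275]=0;m[:,325:]=0;m[:150]=0;m[225:]=0
ys,xs=np.nonzero(m);print("orange top",len(xs),xs.min(),xs.max(),ys.min(),ys.max())
print(cv2.minAreaRect(np.c_[xs,ys].astype(np.float32)))
w=cv2.inRange(hsv,(0,0,190),(180,50,255)); w[:,:157]=0;w[:,224:]=0;w[:165]=0;w[200:]=0
ys,xs=np.nonzero(w);print("bar",len(xs),cv2.fitLine(np.c_[xs,ys].astype(np.float32),2,0,.01,.01).ravel(),xs.min(),xs.max())
for u in((298,187),(347,187)): print(u,plane(c,u,.14))
for u in((157,194),(219,174)): print(u,plane(c,u,.15))
print(plane(c,(197,196),0.01),plane(cs,(214,289),0.01))
```

```text
orange top 411 282 313 159 211
((297.6499938964844, 185.04998779296875), (51.13247299194336, 19.646095275878906), 74.74488067626953)
bar 231 [  0.9433197   -0.33188546 187.02165    182.81818   ] 158 215
(298, 187) [ 0.51203051 -0.16063753  0.14      ]
(347, 187) [ 0.50440875 -0.2866972   0.14      ]
(157, 194) [0.51308571 0.19968063 0.15      ]
(219, 174) [0.55625737 0.040585   0.15      ]
[0.53307222 0.12161757 0.01      ] [0.53512043 0.13170803 0.01      ]
```

View pics/topc.png

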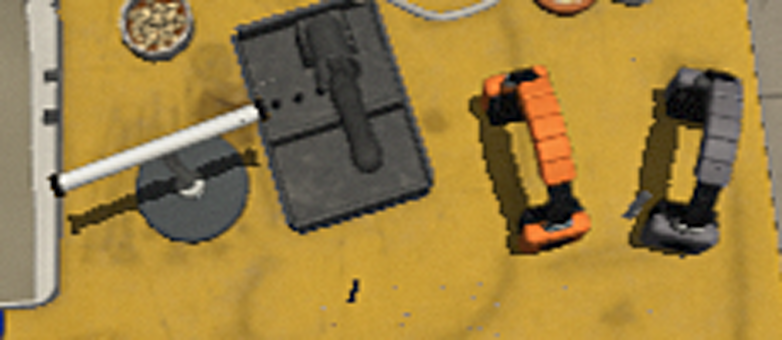

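View pics/scenec.png

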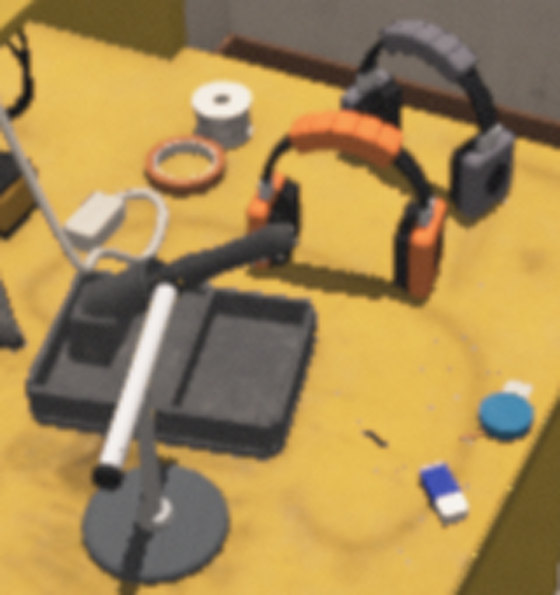

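The crops show the orange cushion running from (531,77) to (560,182) in topc, with its top middle at about (347,122) in scenec. The bar tips are at (57,185) and (262,108) in topc, and at (108,475) and (168,288) in scenec. A dark iron handle stands in the tray next to the bar's far end, with its tip at (370,160) in topc and (288,237) in scenec.

Run:
```python
from h import *
T=lambda u:(u[0]/3.4+139.65,u[1]/3.4+139.65); S=lambda u:(u[0]/3.5+169.65,u[1]/3.5+139.65)
c=cam("top");cs=cam("scene"); r=lambda v:np.round(v,4)
for n,a,b in(("cush top",(547,130),(347,122)),("iron tip",(368,160),(285,237)),("iron root",(318,30),(100,300)),
 ("barL",(60,185),(108,475)),("barR",(260,110),(168,290)),("grey",(718,128),(428,38)),("foot",(192,187),(155,521)),("cupnear",(555,232),(422,250)),):
    print(n,r(tri(c,T(a),cs,S(b))))
e1,e2=plane(c,T((531,77)),.130),plane(c,T((560,182)),.130);d=e1-e2;print("cush ends",r(e1),r(e2),np.linalg.norm(d),"yaw of x",np.degrees(np.arctan2(d[1],d[0])))
for z,a,b in((.141,(547,130),(347,122)),(.141,(718,128),(428,38))): print("plane",r(plane(c,T(a),z)),r(plane(cs,S(b),z)))
for z in(.148,):
  a,b=plane(c,T((57,185)),z),plane(c,T((262,108)),z);print("bar",r(a),r(b),r((a+b)/2),np.linalg.norm(a-b),"yaw of y",np.degrees(np.arctan2(*(a-b)[1::-1])))
  a,b=plane(cs,S((105,475)),z),plane(cs,S((168,288)),z);print("bar sc",r(a),r(b),r((a+b)/2),np.linalg.norm(a-b),"yaw of y",np.degrees(np.arctan2(*(a-b)[1::-1])))
```

```text
cush top [ 0.5363 -0.1695  0.1385]
iron tip [ 0.5191 -0.032   0.1405]
iron root [0.6539 0.0053 0.0597]
barL [0.5151 0.2017 0.1401]
barR [0.5639 0.0485 0.1407]
grey [ 0.5295 -0.3017  0.1342]
foot [0.5393 0.1255 0.0027]
cupnear [ 0.4779 -0.1847  0.0218]
cush ends [ 0.5819 -0.162   0.13  ] [ 0.4969 -0.177   0.13  ] 0.08627275256143899 yaw of x 10.005397311354194
plane [ 0.5356 -0.1692  0.141 ] [ 0.5348 -0.1666  0.141 ]
plane [ 0.5293 -0.2994  0.141 ] [ 0.5242 -0.2925  0.141 ]
bar [0.5135 0.2017 0.148 ] [0.5641 0.0465 0.148 ] [0.5388 0.1241 0.148 ] 0.16332914659641987 yaw of y 108.05847944486965
bar sc [0.5123 0.208  0.148 ] [0.5596 0.0535 0.148 ] [0.5359 0.1307 0.148 ] 0.16157185248960923 yaw of y 106.9940916097732
```

Measured values:

| Item | Value |
|---|---|
| Cushion centre | (0.536, -0.169, 0.130) |
| Headphones x heading | 10° |
| Bar middle | (0.5385, 0.1255, 0.143) |
| Bar x heading | about 17.7° |
| Iron tip height | 0.14 |

The heights and the bar length match the given sizes. I'm moving above the orange crown.

```bash
python3 -m jog '0 0 -0.03 3 3.1 1 1;0 0 -0.06 6 6.2 2 1;0 0 -0.09 9 9.3 2 1;0 0 -0.12 12 12.4 2 1;0 0 -0.15 15 15.5 2 1;0 0 -0.18 18 18.6 2 1;0 0 -0.21 21 21.7 2 1;0 0 -0.21 24 24.8 2 1'
python3 -m jog '0 0 0 3 3.1 0 1;0 0 0 6 6.2 0 1;0 0 0 8.9 9.2 0 1;0 0 0 8.9 9.2 0 1;0 0 0 8.9 9.2 0 1'
python3 - <<'E'
from h import *
w=cam("wrist"); im=ctrl.capture("wrist")[:,:,::-1].copy()
R=cv2.Rodrigues(ctrl.state()["eef_rot"])[0]; print(R.round(3), np.degrees(np.arctan2(-R[1,1],-R[0,1])))
cv2.imwrite("pics/w1.png",im); print(proj(w,(.536,-.169,.141)))
E
```

```text
t: 0.9
position: [0.4484, -0.2598, 0.2511]
eef_rot: [-3.129, -0.276, 0.0]
ft_force: [0.8, 0.0, 0.3]
finger_gap: 0.0856
grasp_force: 0.0
t: 1.4
position: [0.5365, -0.1687, 0.2508]
eef_rot: [-3.129, -0.28, 0.002]
ft_force: [0.3, -0.3, -0.6]
finger_gap: 0.0856
grasp_force: 0.0
[[ 0.984  0.176 -0.001]
 [ 0.176 -0.984  0.   ]
 [-0.001 -0.    -1.   ]] 100.15214180090396
[258.86831466 186.16858861]
```

View pics/w1.png

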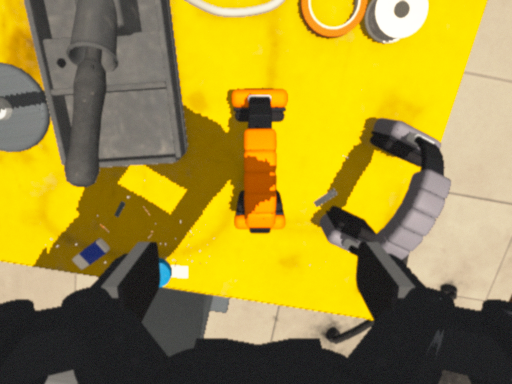

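The wrist view shows the orange cushion vertical at column ~261, between rows ~128 and ~213, so the yaw already matches. I'll check its centre along x.

Run:
```python
from h import *
w=cam("wrist"); im=cv2.imread("pics/w1.png")
h=cv2.cvtColor(im,cv2.COLOR_BGR2HSV); print("cam",-w[1].T@w[2])
for y in range(84,240,6): 
    r=h[y,225:295]; xs=225+np.nonzero((r[:,0]<15)&(r[:,1]>150)&(r[:,2]>60))[0]; print(y,(xs.min(),xs.max(),len(xs)) if len(xs) else None, im[y,260])
for u in((260,128),(261,213)): print(plane(w,u,.130))
for u in((245,175),(277,175)): print(plane(w,u,.138))
for x in(-.039,.039):
  a=np.radians(10); print(proj(w,(.536+x*np.cos(a),-.169+x*np.sin(a),.130)))
for x in(-.074,.074):
  a=np.radians(10); print("cup",proj(w,(.536+x*np.cos(a),-.169+x*np.sin(a),.05)))
```

```text
cam [ 0.6025697  -0.15700632  0.39328871]
84 None [  0 226 253]
90 None [  0 135 253]
96 (np.int64(247), np.int64(247), 1) [164 179 195]
102 (np.int64(245), np.int64(270), 5) [30 29 33]
108 None [37 37 39]
114 None [46 43 46]
120 None [46 42 41]
126 None [40 41 42]
132 None [  0 168 255]
138 (np.int64(244), np.int64(244), 1) [  0 173 255]
144 None [  0 176 255]
150 (np.int64(245), np.int64(246), 2) [  0 144 254]
156 (np.int64(244), np.int64(249), 4) [  0 187 255]
162 (np.int64(245), np.int64(267), 21) [  0  84 178]
168 (np.int64(245), np.int64(273), 23) [  0  85 178]
174 (np.int64(245), np.int64(269), 25) [  0  79 171]
180 (np.int64(245), np.int64(274), 29) [  0  83 174]
186 (np.int64(245), np.int64(271), 26) [  0  79 170]
192 (np.int64(244), np.int64(277), 33) [  0  74 164]
198 (np.int64(243), np.int64(277), 27) [  0  80 170]
204 (np.int64(243), np.int64(276), 17) [  0 177 255]
210 (np.int64(244), np.int64(276), 12) [  0 176 255]
216 (np.int64(236), np.int64(247), 7) [  0 185 255]
222 None [  0 173 255]
228 (np.int64(250), np.int64(269), 20) [ 33  66 128]
234 None [  0 212 249]
[ 0.5793043  -0.16273258  0.13      ]
[ 0.50989195 -0.17622418  0.13      ]
[ 0.54180195 -0.15745373  0.138     ]
[ 0.54629402 -0.18236239  0.138     ]
[257.88322881 226.30506089]
[258.25815348 134.07568056]
cup [257.80570148 228.47942814]
cup [258.36152668  89.68487289]
```

Position agrees within 2 mm. Now I descend and close.

```bash
python3 -m jog '0 0 0 0.2 -0.2 -4 1;0 0 0 0.2 -0.2 -8 1;0 0 0 0.2 -0.2 -11 1;0 0 0 0.2 -0.2 -12.9 1;0 0 0 0.2 -0.2 -12.9 1;0 0 0 0.2 -0.2 -12.9 1'
python3 -m jog '0 0 0 0 0 0 0.5;0 0 0 0 0 0 0.3;0 0 0 0 0 0 0;0 0 0 0 0 0 0;0 0 0 0 0 0 0;0 0 0 0 0 0 0;0 0 0 0 0 0 0;0 0 0 0 0 0 0'
```

```text
t: 2.05
position: [0.5383, -0.1722, 0.123]
eef_rot: [3.129, 0.276, 0.0]
ft_force: [0.4, -0.1, 1.1]
finger_gap: 0.0855
grasp_force: 0.0
t: 2.85
position: [0.5387, -0.1713, 0.1229]
eef_rot: [3.129, 0.278, 0.001]
ft_force: [-1.8, 1.2, 6.2]
finger_gap: 0.0247
grasp_force: 59.5
```

```bash
python3 -m jog '0 0 0 0 0 2 0;0 0 0 0 0 5 0;0 0 0 0 0 8 0;0 0 0 0 0 11 0;0 0 0 0 0 14 0;0 0 0 0 0 17 0;0 0 0 0 0 20 0;0 0 0 0 0 20 0'
python3 -m jog '0 0 0.03 0 3 0 0;0 0 0.06 0 7 0 0;0 0 0.09 0 11 0 0;0 0 0.134 0 15 0 0;0 0 0.134 0 19 0 0;0 0 0.134 0 23 0 0;0 0 0.134 0 27 0 0;0 0 0.134 0 29.7 0 0'
python3 -m jog '0 0 0 0 0 0 0;0 0 0 0 0 0 0;0 0 0 0 0 0 0'
python3 - <<'E'
from h import *
a=ctrl.capture("top")[:,:,::-1];s=ctrl.capture("scene")[:,:,::-1]
cv2.imwrite("pics/c2.png",np.hstack([cv2.resize(a[120:260,130:270],(390,390)),cv2.resize(s[120:320,130:330],(390,390))]))
E
```

```text
t: 3.65
position: [0.5396, -0.1717, 0.3262]
eef_rot: [3.126, 0.277, 0.009]
ft_force: [0.2, 0.2, -1.7]
finger_gap: 0.0248
grasp_force: 59.6
t: 4.45
position: [0.5378, 0.128, 0.3211]
eef_rot: [-3.103, -0.488, 0.003]
ft_force: [-0.1, -0.3, -1.2]
finger_gap: 0.0245
grasp_force: 59.6
t: 4.75
position: [0.5384, 0.1248, 0.3217]
eef_rot: [3.104, 0.485, -0.001]
ft_force: [0.3, 0.2, -2.0]
finger_gap: 0.0249
grasp_force: 59.7
```

View pics/c2.png

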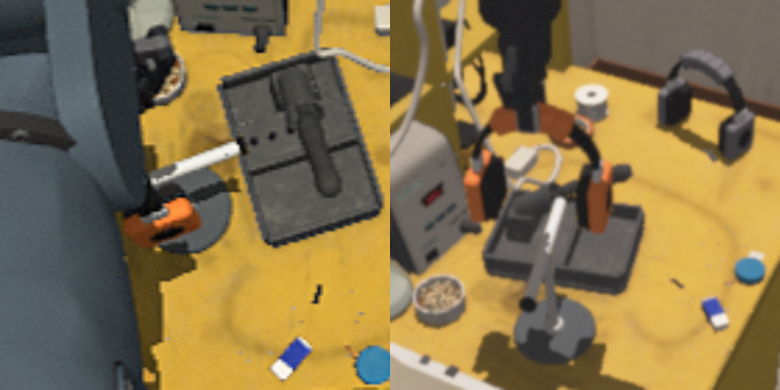

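The orange headphones are held level above the bar: the cups straddle the white bar in the scene half at (485,195) and (595,200), and the grey ones are untouched. I'm lowering them.

```bash
python3 -m jog '0 0 0 0 0.1 -3 0;0 0 0 0 0.1 -6 0;0 0 0 0 0.1 -9 0;0 0 0 0 0.1 -11.5 0;0 0 0 0 0.1 -13.5 0;0 0 0 0 0.1 -14.8 0;0 0 0 0 0.1 -15.5 0;0 0 0 0 0.1 -15.5 0'
python3 -m jog '0 0 0 0 0 -0.2 0;0 0 0 0 0 -0.4 0;0 0 0 0 0 -0.6 0;0 0 0 0 0 -0.7 0;0 0 0 0 0 -0.7 0;0 0 0 0 0 -0.7 0'
```

```text
t: 5.65
position: [0.5384, 0.1263, 0.167]
eef_rot: [3.104, 0.486, -0.001]
ft_force: [-1.2, 1.0, -1.0]
finger_gap: 0.0246
grasp_force: 59.7
t: 6.25
position: [0.5385, 0.1267, 0.1604]
eef_rot: [3.104, 0.486, 0.0]
ft_force: [0.1, -0.5, -1.4]
finger_gap: 0.0248
grasp_force: 59.7
```

```bash
python3 -m jog '0 0 0 0 0 -0.1 0;0 0 0 0 0 -0.2 0;0 0 0 0 0 -0.3 0;0 0 0 0 0 -0.4 0;0 0 0 0 0 -0.4 0;0 0 0 0 0 -0.4 0'
python3 -m jog '0 0 0 0 0 -0.1 0;0 0 0 0 0 -0.2 0;0 0 0 0 0 -0.2 0;0 0 0 0 0 -0.2 0'
python3 - <<'E'
from h import *
s=ctrl.capture("scene")[:,:,::-1]
cv2.imwrite("pics/c3.png",cv2.resize(s[150:310,140:300],(560,560),interpolation=cv2.INTER_CUBIC))
E
```

```text
t: 6.85
position: [0.5385, 0.1266, 0.1563]
eef_rot: [3.104, 0.486, -0.0]
ft_force: [-0.3, -0.0, -1.4]
finger_gap: 0.0248
grasp_force: 59.7
t: 7.25
position: [0.5385, 0.1267, 0.1543]
eef_rot: [3.104, 0.486, -0.0]
ft_force: [-0.2, 0.1, -0.9]
finger_gap: 0.0246
grasp_force: 59.7
```

View pics/c3.png

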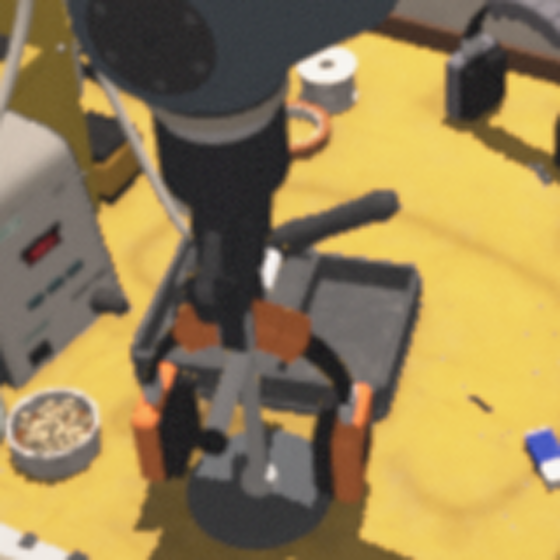

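The crown sits over the bar with one cup on each side, at (165,430) and (345,440), and the force is just starting to unload. I'll creep down to contact.

```bash
python3 -m jog '0 0 0 0 0 -0.1 0;0 0 0 0 0 -0.1 0;0 0 0 0 0 -0.1 0'
python3 -m jog '0 0 0 0 0 -0.1 0;0 0 0 0 0 -0.1 0;0 0 0 0 0 -0.1 0'
```

```text
t: 7.6
position: [0.5386, 0.1267, 0.1536]
eef_rot: [3.104, 0.486, 0.001]
ft_force: [-2.1, 0.1, 5.1]
finger_gap: 0.0248
grasp_force: 60.3
t: 7.9
position: [0.5387, 0.1267, 0.1535]
eef_rot: [3.104, 0.486, 0.001]
ft_force: [-6.1, -0.9, 14.5]
finger_gap: 0.0246
grasp_force: 61.8
```

Contact is confirmed. I'll ease off slightly, then open gently.

```bash
python3 -m jog '0 0 0 0 0 0.1 0;0 0 0 0 0 0.1 0'
python3 -m jog '0 0 0 0 0 0 0.35;0 0 0 0 0 0 0.4;0 0 0 0 0 0 0.5;0 0 0 0 0 0 0.6;0 0 0 0 0 0 0.8;0 0 0 0 0 0 1;0 0 0 0 0 0 1;0 0 0 0 0 0 1'
python3 -m jog '0 0 0 0 0 0.5 1;0 0 0 0 0 1.5 1;0 0 0 0 0 3 1;0 0 0 0 0 5 1;0 0 0 0 0 8 1;0 0 0 0 0 11 1;0 0 0 0 0 14 1;0 0 0 0 0 14 1'
python3 -m jog '0 0 0 0 -3 0 1;0 0 0 0 -7 0 1;0 0 0 0 -11 0 1;0 0 0 0 -15 0 1;0 0 0 0 -19 0 1;0 0 0 0 -23 0 1;0 0 0 0 -27 0 1;0 0 0 0 -27 0 1'
python3 - <<'E'
from h import *
a=ctrl.capture("top")[:,:,::-1];s=ctrl.capture("scene")[:,:,::-1]
cv2.imwrite("pics/t4.png",a);cv2.imwrite("pics/s4.png",s)
cv2.imwrite("pics/c4.png",np.hstack([cv2.resize(a[140:240,140:240],(390,390)),cv2.resize(s[200:330,150:280],(390,390))]))
E
```

```text
t: 8.1
position: [0.5386, 0.1267, 0.1536]
eef_rot: [-3.104, -0.486, -0.001]
ft_force: [-2.5, -0.1, 6.4]
finger_gap: 0.0247
grasp_force: 60.6
t: 8.9
position: [0.5385, 0.1267, 0.1533]
eef_rot: [-3.104, -0.486, -0.0]
ft_force: [-0.0, -0.9, 0.0]
finger_gap: 0.0855
grasp_force: 0.0
t: 9.7
position: [0.5399, 0.1269, 0.2983]
eef_rot: [3.104, 0.486, 0.012]
ft_force: [1.0, 0.2, 0.3]
finger_gap: 0.0855
grasp_force: 0.0
t: 10.5
position: [0.538, -0.1471, 0.293]
eef_rot: [3.104, 0.48, -0.001]
ft_force: [0.0, 0.1, 0.1]
finger_gap: 0.0855
grasp_force: 0.0
```

View pics/c4.png

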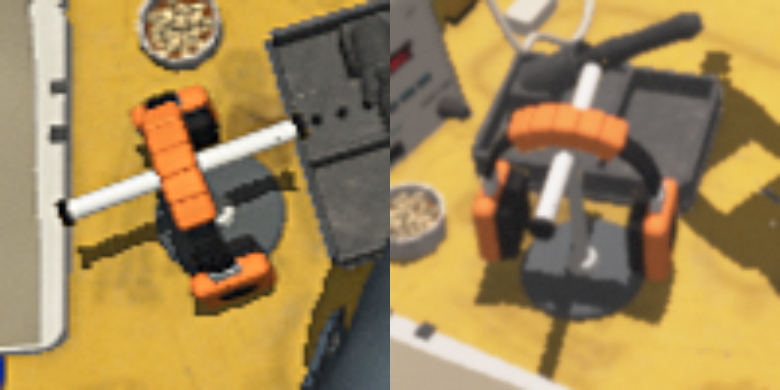

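The orange headphones hang on the bar, with the cushion from about (165,108) to (195,222) in the top half and the cups free on both sides. I'll check that they are at rest and how far they are off centre and tilted.

```bash
python3 -m jog '0 0 0 0 0 0 1;0 0 0 0 0 0 1;0 0 0 0 0 0 1;0 0 0 0 0 0 1;0 0 0 0 0 0 1'
python3 - <<'E'
from h import *
c=cam("top");cs=cam("scene");a=ctrl.capture("top")[:,:,::-1];s=ctrl.capture("scene")[:,:,::-1]
print("diff",cv2.absdiff(a,cv2.imread("pics/t4.png"))[150:230,150:220].max(),cv2.absdiff(s,cv2.imread("pics/s4.png"))[225:310,165:255].max())
T=lambda u:(u[0]/3.9+139.6,u[1]/3.9+139.6); S=lambda u:(u[0]/3+149.7-130,u[1]/3+199.7)
ax=np.array([np.cos(np.radians(17.7)),np.sin(np.radians(17.7))]);M=np.array([ax,[-ax[1],ax[0]]]); b=np.array([.5385,.1255])
def rep(n,t,q): 
    p=tri(c,T(t),cs,S(q)); print(n,p.round(4),"bar frame mm",(1e3*M@(p[:2]-b)).round(1),1e3*(p[2]-.143))
rep("cush far end",(162,105),(515,120)); rep("cush near end",(196,225),(618,130+8)); rep("top mid",(179,162),(568,112))
rep("near cup top",(230,268),(660,190)); rep("far cup top",(178,98),(492,190))
E
```

```text
t: 11.1
position: [0.5385, -0.143, 0.2933]
eef_rot: [-3.104, -0.487, 0.0]
ft_force: [0.5, 0.5, 0.4]
finger_gap: 0.0855
grasp_force: 0.0
diff 140 81
cush far end [0.5786 0.1357 0.1572] bar frame mm [41.3 -2.5] 14.197471244768057
cush near end [0.5006 0.1164 0.1538] bar frame mm [-38.9   2.9] 10.830153705890883
top mid [0.5378 0.1232 0.1704] bar frame mm [-1.4 -2. ] 27.4180646165523
near cup top [0.4789 0.1033 0.0978] bar frame mm [-63.5  -3. ] -45.21832679982124
far cup top [0.6077 0.141  0.0752] bar frame mm [70.6 -6.3] -67.80194201362693
```

It's well centred at about (-1, -2) mm. The image difference could be residual swing or just a moving shadow, so I'll compare again.

Run:
```python
from h import *
p=None
def blob(n,r):
    im=ctrl.capture(n)[:,:,::-1]; h=cv2.cvtColor(im,cv2.COLOR_BGR2HSV); m=cv2.inRange(h,(3,160,90),(14,255,255))
    ys,xs=np.nonzero(m[r[0]:r[1],r[2]:r[3]]); return im,np.round([xs.mean(),ys.mean(),len(xs)],2)
for i in range(5):
    im,a=blob("top",(150,230,150,220)); s,b=blob("scene",(225,310,165,255))
    if p is not None: print(a,b,cv2.absdiff(im,p)[150:230,150:220].max())
    p=im
    for _ in range(4): ctrl.capture("wrist")
cv2.imwrite("pics/t5.png",im)
```

```text
[ 38.62  37.47 517.  ] [ 46.64  33.86 809.  ] 22
[ 38.56  37.43 516.  ] [ 46.8   33.81 801.  ] 16
[ 38.48  37.28 511.  ] [ 46.65  33.61 806.  ] 17
[ 38.57  37.55 510.  ] [ 46.73  33.74 796.  ] 20
```

At rest: only sensor noise remains between pictures. Handing in.

```bash
python3 -c "
from rig import ctrl
print(ctrl.close_job())"
```

```text
the job is handed in; nothing more can be done
None
```

The orange headphones hang at rest on the bar, about 2 mm from its middle and roughly square across it; the arm is clear, the grey headphones were not touched, and the job was handed in at about 13 s (no verdict was returned).

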